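# Close up the specimen row on the staging shelf

### The arm

A 7-joint arm with a two-finger parallel gripper is mounted at the origin on a cart in front of the work surface, level with it; the furniture and walls round the work are solid. World frame = base frame: x ahead of the robot, y to its left, z up, the work surface at z = 0. Lengths are in mm, angles in rad, forces in N, time in s.
With the tool pointing down it reaches from about 400 to 875 mm from the base axis. Payload 4.4 kg.
Tool frame: the origin (TCP) lies on the centre line of the jaws, within the pads' length; the fingertips stand 14 mm ahead of it and the grasp point (between the pads) lies 5 mm behind it (tips_ahead is the distance from the TCP to the fingertips, in mm); z points along the fingers, y is the line along which they close (so a half turn about z gives the same grasp; the last joint's range is limited). The gripper opens to 85 mm and grips with 20 to 120 N. Pads are 22 mm wide; open, the fingers measure 114 mm over their backs; the gripper's body (76 mm by 85 mm) begins 54 mm behind the grasp point. The pads swing forward as they close: fully open they stand 13 mm farther back than shut.
Start: joints at [1.192, 0.628, 0.038, 1.517, -0.027, 0.996, -0.02], TCP at [200.048, -618.465, 245.313] pointing down, gripper open.
Joint ranges: [-3.06, 3.06], [-0.37, 2.12], [-1.25, 1.32], [0.18, 2.47], [-1.1, 4.24], [0.23, 1.98], [-2.94, 2.94]. Speed limits (rad/s): [2.57, 2.57, 3.14, 3.14, 3.14, 3.14, 3.14].

### API

Orientations are given as [roll, pitch, yaw] about the fixed x, y, z axes, in that order (R = Rz(yaw) Ry(pitch) Rx(roll)).
In Python, from cell import * gives the robot as it stands.
- The arm moves only by the tool move_arm, never from a script. Its argument "rows" is text: rows parted by semicolons, each of 7 numbers parted by spaces: the shift along the tool's x, y, z scaled (see below), then the turn, a rotation vector about the tool's x, y, z scaled (see below), then the closure, from -1 (fully open) to 1 (shut). A call has 1 to 12 rows; each row is the pose to reach, as a shift and turn from the pose commanded when the call began, along the tool's axes at that moment; what a row does not reach only later rows make up. The controller multiplies each number of a shift by 0.3 m and each number of a turn by pi/2 rad. A row lasts 1/12 s, in which the tool goes at most 41.7 mm and 7.16 degrees, less where a joint would pass 70% of its speed; a pose out of reach is approached as far as the arm can. A call with a number of a shift or a turn outside -1 to 1 is refused whole. A call with a gripper value outside its range is refused whole. The fingers move at their own pace and stop on an object; the grip force is fixed at half the most. Time passes only in rows, so rows that repeat a pose let the fingers close. It gives the time, the measured TCP pose, the force, the opening and the grip force at its end, in the units of the state.
- read_state(): the state, without advancing time (a new reading comes with each control period).
- get_image(name): name is "scene" or "top" or "wrist"; returns a dict with "img" (400x640x3 uint8, red, green, blue), "vfov" (degrees; the focal length in pixels is half the picture's height over the tangent of half this angle, whatever the lens; pixels are square), "cx", "cy" (the principal point, pixels), "k1" (the pictures are not rectified: a ray, as slopes to the right and down, at radius r is drawn at 1 + k1 r^2 times it, then the intrinsics apply), "extrinsics" (4x4, takes a point from camera to world coordinates); the wrist camera has in their place "T_tool_cam" (4x4, takes a point from camera to tool coordinates, whose origin is the TCP and whose axes are the flange's). Camera axes: x right, y up, looking along -z (the intrinsics and any distortion apply to the point x, -y, -z); pixel columns grow to the right and rows downward; lengths in mm; the calibration is good to about 2 mm. A picture is of the moment at which its call begins: read the wrist's pose just before it. There is no depth.
- finish_job(): hands the job in; it is judged then, once.
The state is a dict: "clock": time; "qpos": joint angles; "qd": joint speeds; "tau": joint torques, N m; "eef_pos": TCP position; "tool_rot": TCP orientation; "force": force on the tool from outside, world axes, zero at the start; "torque": the same for the moment, N m; "width": finger opening in mm; "gripper_force": force on a finger pad.
Only numpy, scipy, OpenCV 4.12 (cv2) and the standard library are available. Lean on these libraries where they do the work, as an engineer would, in place of code of your own. Each camera call takes 0.05 s, during which the arm holds its last target. There are 200 camera calls.

### The job

Two of the four resin-cast specimens on the low metal shelf still lie out on its front half. Slide them back along the deck to the cushioned rear fence, into the open bay between the two specimens already there and the follower, then slide the follower with the red tab along its rod until its sprung white pad has closed all four into one tight, square row between the end stop and the pad, with the pad springs pressed part of the way in, neither slack nor bottomed. The specimens are brittle: push gently, keep them flat on the deck without lifting them, and leave the things around the shelf where they are.

Things in the scene. Friction and masses are not known exactly. Their poses are not given: they have to be found in the camera images.
- shelf: Low fixed shelf, dark deck and bright aluminium fences, 430 mm along its y, bare deck without lip from x = -111 mm to the rear fence; deck top 40 mm above the origin. Origin: centre of the underside; x points to the rear fence, y to the end stop, z up. A steel guide rod runs along y behind the fence, 30 mm above the deck.
- row_corner (a point): Inner corner of rear fence and end stop at deck height: shelf frame x = +98, y = +190, z = +40 mm. Axes as the shelf. Rear fence: aluminium with a blue rubber cushion strip whose front face is the plane x = +98 mm along the shelf; it gives up to 5 mm (about 1.5 N per mm). End stop: rigid, inner face y = +190 mm, reaching 76 mm forward. Both stand 34 mm above the deck.
- specimen_1: Pale clear-resin block with a pinkish ore slice cast inside, 50 x 74 x 20 mm (own x, y, z), about 0.13 kg, one of four alike; origin at the centre of its underside. Stands at the rear fence, next to the end stop, long side (own y) nearly along shelf x.
- specimen_2: Pale clear-resin block with a pinkish ore slice cast inside, 50 x 74 x 20 mm (own x, y, z), about 0.13 kg, one of four alike; origin at the centre of its underside. Stands at the rear fence, next in the row after specimen_1, long side (own y) nearly along shelf x.
- specimen_3: Pale clear-resin block with a pinkish ore slice cast inside, 50 x 74 x 20 mm (own x, y, z), about 0.13 kg, one of four alike; origin at the centre of its underside. Lies out on the front half of the deck, somewhat turned, long side (own y) roughly along shelf x.
- specimen_4: Pale clear-resin block with a pinkish ore slice cast inside, 50 x 74 x 20 mm (own x, y, z), about 0.13 kg, one of four alike; origin at the centre of its underside. Lies out on the front half of the deck, somewhat turned, long side (own y) roughly along shelf x.
- follower (a joint): Position of the follower carriage on its rod (m): 0 farthest from the end stop (range 0 to 0.140), growing toward the end stop (shelf +y). It stays where it is left (about 9 N of friction).
- follower_tab (a point): Centre of the follower's upright red tab, 75 mm above the deck: 34 mm along shelf x, 12 mm along shelf y; it reaches 14 mm above this point and 20 mm below it. Push its side or pinch it across its 12 mm from above. Axes as the shelf. The carriage under it reaches 18 mm to shelf -y and 12 mm to +y of the tab centre; then come springs and pad.
- pad (a joint): How far the white pad is pressed in against its springs (m): 0 slack, 0.014 bottomed. Force is about 1.2 N plus 0.4 N per mm.
- pad_face (a point): Centre of the pad's face that meets the row, 16 mm above the deck; 32 mm to shelf +y of the tab centre when slack. The face is 70 mm along shelf x (x from +25 to +95 mm) and 26 mm high. Axes as the shelf.
- spray_bottle: Bystander: red spray bottle with dark trigger head, 145 x 72 x 149 mm, standing left of the shelf; origin at the centre of its underside.
- tape_roll: Bystander: brown roll of tape lying flat, 96 mm across, 24 mm high, left of the shelf; origin at the centre of its underside.
- screwdriver: Bystander: red-handled screwdriver, 184 mm long, 25 mm thick, lying right of the shelf; origin at the centre of its underside.
Things that resemble listed ones, but are neither listed nor needed, are in the scene too. What is shaped like the specimen_4 but pink is not meant.

How it is judged:
By the outcome, as a careful person would: the job done as asked, in the order asked, and still so for the second after the job is handed in, with the robot touching nothing.
It also fails if it takes over 72 s, if anything falls off the work surface, if the arm or the gripper's body presses on something with over 40 N, if the wrist force passes 120 N, or if a joint passes its speed limit or range.

## Working session

There is one attempt and no reset: what is moved stays moved. The work goes in short steps, Python scripts to look and compute and a tool call to move; the robot and the scene stay as the last step left them, time stands still between calls to the robot, and variables do not carry over. Pictures are saved under pics/ and viewed, at most 10 in all, crops included, and the job is handed in when it is done.

Besides the shell and the picture viewer there is one more tool, called after "Request:" as name(argument=value, ...), one argument or row to a line, values as JSON. move_arm: Moves the arm, as the interface text tells. Its arguments: {"type":"object","properties":{"rows":{"type":"string"}},"required":["rows"]}

```bash
ls; mkdir -p pics; python3 - <<'E'
from cell import *
import cv2
print(read_state())
for n in ("scene","top"):
    d=get_image(n); cv2.imwrite(f"pics/{n}0.png",d["img"][:,:,::-1])
    print(n,d["vfov"],d["cx"],d["cy"],d["k1"],d["extrinsics"])
d=get_image("wrist");print({k:v for k,v in d.items() if k!="img"})
E
```

```text
pics
{'clock': 0.0, 'qpos': array([ 1.19218799,  0.62933252,  0.03845644,  1.5184171 , -0.02700395,
        0.99629011, -0.01998815]), 'qd': array([ 6.65176015e-04,  6.36915811e-04, -7.75981020e-04, -5.41376129e-05,
        9.85744944e-04,  9.82908030e-04,  1.38350672e-04]), 'tau': array([ 1.48333261e-04, -5.63395429e+01,  1.22603841e+00, -1.93441343e+01,
        1.08319178e-02,  1.05593348e-02,  1.07066944e-05]), 'eef_pos': array([ 199.85439895, -617.85997959,  244.38245032]), 'tool_rot': array([-3.13966426e+00,  3.09695601e-05,  3.12805232e-01]), 'force': array([ 0.79767406, -0.16575403,  0.22411618]), 'torque': array([-0.02218877, -0.01863978,  0.02316457]), 'gripper_force': 0.0, 'width': 85.24188347199751}
scene 55.70285930986903 323.07009579348187 194.5059849980212 -0.037692666276816396 [[-9.00325217e-01  2.70936297e-01 -3.40599512e-01  1.26919199e+02]
 [-4.34827144e-01 -5.93126533e-01  6.77588570e-01  9.01083577e+02]
 [-1.84352698e-02  7.58151989e-01  6.51817231e-01  8.77475880e+02]
 [ 0.00000000e+00  0.00000000e+00  0.00000000e+00  1.00000000e+00]]
top 42.92684107852885 321.37678209784076 202.3686619769225 -0.04820795370789363 [[-1.31565306e-02  9.85154506e-01 -1.71165137e-01  2.91032627e+02]
 [-9.99912642e-01 -1.31798401e-02  1.00021777e-03  8.03004745e+01]
 [-1.27056010e-03  1.71163344e-01  9.85241846e-01  1.52382117e+03]
 [ 0.00000000e+00  0.00000000e+00  0.00000000e+00  1.00000000e+00]]
{'vfov': 60.967999353191004, 'cx': 318.64893101663876, 'cy': 196.46429378330532, 'k1': -0.06959375183230632, 'T_tool_cam': array([[-2.85002162e-04,  9.65461842e-01,  2.60544337e-01,
         6.57731405e+01],
       [ 9.99999849e-01,  1.52503232e-04,  5.28762472e-04,
         3.43115731e-01],
       [ 4.70766136e-04,  2.60544448e-01, -9.65461739e-01,
        -1.29062241e+02],
       [ 0.00000000e+00,  0.00000000e+00,  0.00000000e+00,
         1.00000000e+00]])}
```

View pics/scene0.png

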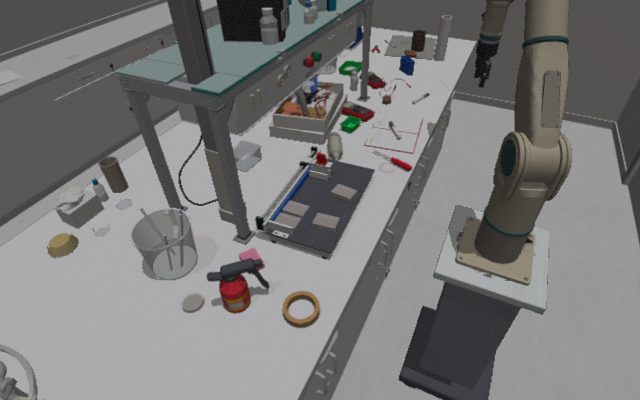

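View pics/top0.png

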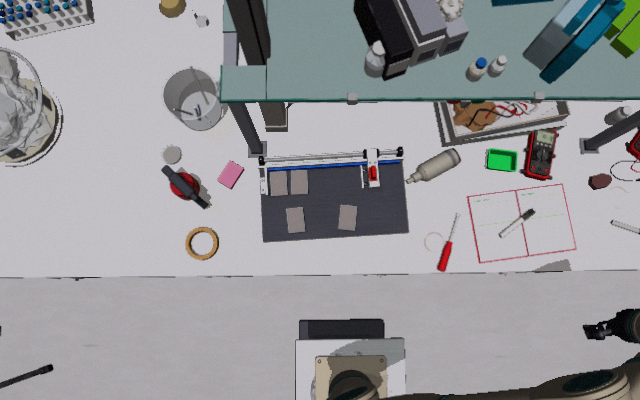

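The top view shows the shelf at px (262–408, 155–240): two specimens at the fence (279,183) and (299,182), two loose ones at (296,219) and (348,217), and the follower's red tab at (374,172). The only look-alike is the pink block off the shelf at (231,174), so the loose pale blocks are the ones I want. I'll check them in one enlarged crop.

```bash
cat > h.py <<'E'
from cell import *
import cv2, numpy as np
from scipy.spatial.transform import Rotation as R
def cam(d,st=None):
    f=200/np.tan(np.radians(d["vfov"]/2))
    if "extrinsics" in d: E=d["extrinsics"]
    else:
        T=np.eye(4);T[:3,:3]=R.from_euler("xyz",st["tool_rot"]).as_matrix();T[:3,3]=st["eef_pos"];E=T@d["T_tool_cam"]
    return f,d["cx"],d["cy"],d["k1"],E
def proj(c,P):
    f,cx,cy,k,E=c;p=(np.atleast_2d(P)-E[:3,3])@E[:3,:3]
    s=np.c_[p[:,0]/-p[:,2],-p[:,1]/-p[:,2]];r2=(s**2).sum(1,keepdims=True)
    return s*(1+k*r2)*f+[cx,cy]
def back(c,uv,z):
    f,cx,cy,k,E=c;s0=(np.atleast_2d(uv)-[cx,cy])/f;s=s0.copy()
    for _ in range(20): s=s0/(1+k*(s**2).sum(1,keepdims=True))
    d=np.c_[s[:,0],-s[:,1],-np.ones(len(s))]@E[:3,:3].T
    return E[:3,3]+d*((z-E[2,3])/d[:,2:])
E
python3 - <<'E'
from h import *
d=get_image("top");im=d["img"][:,:,::-1]
cv2.imwrite("pics/c1.png",cv2.resize(im[145:250,255:415],None,fx=5,fy=5,interpolation=cv2.INTER_CUBIC))
E
```

```text
(no output)
```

View pics/c1.png

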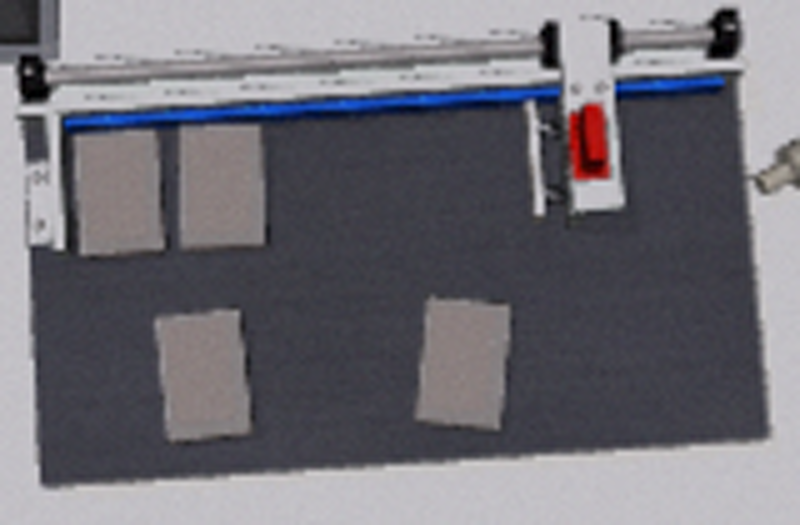

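The crop confirms four pale blocks, all on the shelf. The left loose block has corners (155,318), (238,309), (249,434) and (168,441). The right loose block has (428,297), (511,306), (500,429) and (416,420). The tab top is near (593,135) and the pad face near (527,155).

```bash
cat > m1.py <<'E'
from h import *
from scipy.optimize import least_squares
d=get_image("top");c=cam(d)
cv=lambda a:(np.array(a,float)+.5)/5-.5+[255,145]
mod=np.array([[-111,215,40],[-111,-215,40],[22,190,74],[98,190,74]]);uv=cv([[42,487],[770,438],[65,248],[65,130]])
def T(p,q): 
    a=p[2];return np.c_[p[0]+np.cos(a)*q[:,0]-np.sin(a)*q[:,1],p[1]+np.sin(a)*q[:,0]+np.cos(a)*q[:,1],q[:,2]]
r=least_squares(lambda p:(proj(c,T(p,mod))-uv).ravel(),[500,100,0],x_scale=[100,100,.1])
S=r.x;print("shelf",S,np.degrees(S[2]),r.fun.round(2))
tosh=lambda w:(np.array([[np.cos(S[2]),np.sin(S[2])],[-np.sin(S[2]),np.cos(S[2])]])@(w[:,:2]-S[:2]).T).T
for n,k in dict(A=[[155,318],[238,309],[249,434],[168,441]],B=[[428,297],[511,306],[500,429],[416,420]],s1=[[75,135],[157,130],[163,249],[82,255]],s2=[[180,127],[264,124],[265,245],[180,247]]).items():
    w=back(c,cv(k),60);s=tosh(w);v=(s[0]+s[1]-s[2]-s[3])/2;u=(s[0]+s[3]-s[1]-s[2])/2
    print(n,"world",w[:,:2].mean(0).round(1),"shelf",s.mean(0).round(1),"len",np.linalg.norm(v).round(1),np.linalg.norm(u).round(1),"yaw deg",np.degrees(np.arctan2(v[1],v[0])).round(1), np.degrees(np.arctan2(-u[0],u[1])).round(1))
print("tab top",[tosh(back(c,cv([p]),129)).round(1) for p in [[587,105],[605,105],[608,170],[587,170]]])
print("padface",[tosh(back(c,cv([p]),69)).round(1) for p in [[527,105],[535,215]]])
E
python3 m1.py
```

```text
shelf [5.55179985e+02 4.26558966e+01 5.30774442e-02] 3.0411135425909377 [-0.15  0.19  0.67  0.26  0.36  0.67 -0.88 -1.18]
A world [495.4 155.8] shelf [-53.7 116.2] len 73.1 47.8 yaw deg 2.2 1.8
B world [500.7   3.9] shelf [-56.4 -35.8] len 72.6 48.8 yaw deg -9.6 -10.0
s1 world [604.9 204.3] shelf [ 58.2 158.8] len 72.0 48.1 yaw deg 0.1 0.1
s2 world [607.9 143.7] shelf [58.  98.1] len 72.5 49.7 yaw deg -3.1 -2.1
tab top [array([[  75.7, -112.1]]), array([[  75. , -122.2]]), array([[  37.5, -120.7]]), array([[  38.3, -108.9]])]
padface [array([[ 92.5, -83.9]]), array([[ 26.4, -83.3]])]
```

```bash
cat > go.py <<'E'
import sys
from h import *
S=[555.2,42.7,0.0531]
def sh2w(x,y): c,s=np.cos(S[2]),np.sin(S[2]); return np.array([S[0]+c*x-s*y,S[1]+s*x+c*y])
def w2sh(w): c,s=np.cos(S[2]),np.sin(S[2]); a,b=w[0]-S[0],w[1]-S[1]; return np.array([c*a+s*b,-s*a+c*b])
def need(x,y,z,yaw=None):
    st=read_state();Rm=R.from_euler("xyz",st["tool_rot"])
    d=Rm.inv().apply(np.r_[sh2w(x,y),z]-st["eef_pos"])/300
    t=(Rm.inv()*R.from_euler("xyz",[np.pi,0,S[2] if yaw is None else yaw])).as_rotvec()/(np.pi/2)
    print("t",st["clock"],"shelf",w2sh(st["eef_pos"]).round(1),st["eef_pos"].round(1),"F",st["force"].round(1),"w",st["width"].round(1));print("shift",d.round(3),"turn",t.round(3))
if __name__=="__main__": need(*map(float,sys.argv[1:]))
E
python3 go.py -54 116 200; python3 -c "
import cell;print([k for k in dir(cell) if k[0]!='_'])"
```

```text
['MotionError', 'finish_job', 'get_image', 'read_state', 'tips_ahead']Traceback (most recent call last):
  File "go.py", line 11, in <module>
    if __name__=="__main__": need(*map(float,sys.argv[1:]))
                             ~~~~^^^^^^^^^^^^^^^^^^^^^^^^^^
  File "go.py", line 10, in need
    print("t",st["clock"],"shelf",w2sh(st["eef_pos"]).round(1),st["eef_pos"].round(1),"F",st["force"].round(1),"w",st["width"].round(1));print("shift",d.round(3),"turn",t.round(3))
                                                                                                                   ^^^^^^^^^^^^^^^^^
AttributeError: 'float' object has no attribute 'round'
```

```bash
sed -i 's/st\["width"\].round(1)/round(st["width"],1)/' go.py; python3 go.py -54 116 200; python3 -c "
import cell;print(cell.tips_ahead, cell.tips_ahead() if callable(cell.tips_ahead) else '')"
```

```text
t 0.25 shelf [-389.8 -641.1] [ 200.  -618.2  244.9] F [-0.1  0.   0.9] w 85.1
shift [ 1.73  -2.152  0.151] turn [-0.001  0.     0.165]
14.0
```

Request:
move_arm(
  rows="0.8 -1 0 0 0 0.165 -1;0.8 -1 0 0 0 0.165 -1;0.8 -1 0 0 0 0.165 -1;0.8 -1 0 0 0 0.165 -1;0.8 -1 0 0 0 0.165 -1;0.8 -1 0 0 0 0.165 -1;0.8 -1 0 0 0 0.165 -1;0.8 -1 0 0 0 0.165 -1;0.8 -1 0 0 0 0.165 -1;0.8 -1 0 0 0 0.165 -1;0.8 -1 0 0 0 0.165 -1",
)

```text
clock: 1.17
eef_pos: [337.4, -255.9, 245.5]
tool_rot: [-3.14, -0.001, 0.061]
force: [0.7, -0.7, -0.5]
width: 85.2
gripper_force: 0.0
```

```bash
python3 go.py -54 116 200
```

```text
t 1.1667 shelf [-233.3 -286.6] [ 337.4 -255.9  245.5] F [ 0.7 -0.7 -0.5] w 85.2
shift [ 0.608 -1.337  0.154] turn [-0.001 -0.     0.005]
```

Request:
move_arm(
  rows="0.45 -1 0.08 0 0 0 -1;0.45 -1 0.08 0 0 0 -1;0.45 -1 0.08 0 0 0 -1;0.45 -1 0.08 0 0 0 -1;0.45 -1 0.08 0 0 0 -1;0.45 -1 0.08 0 0 0 -1;0.45 -1 0.08 0 0 0 -1;0.45 -1 0.08 0 0 0 -1;0.45 -1 0.08 0 0 0 -1",
)

```text
clock: 1.92
eef_pos: [458.5, 54.6, 221.1]
tool_rot: [-3.138, -0.004, 0.063]
force: [0.3, 0.8, -0.0]
width: 85.0
gripper_force: 0.0
```

```bash
python3 - <<'E'
from h import *
import go
st=read_state();d=get_image("wrist");cv2.imwrite("pics/w1.png",d["img"][:,:,::-1])
c=cam(d,st);print(c[4].round(3))
go.need(-54,116,120)
E
```

```text
[[ 6.20000e-02  9.65000e-01  2.56000e-01  5.23710e+02]
 [-9.98000e-01  6.10000e-02  1.20000e-02  5.77860e+01]
 [-4.00000e-03 -2.57000e-01  9.67000e-01  3.50467e+02]
 [ 0.00000e+00  0.00000e+00  0.00000e+00  1.00000e+00]]
t 1.9667 shelf [-97.8  13. ] [456.8  50.5 221. ] F [ 0.2  0.  -0.2] w 85.1
shift [ 0.148 -0.342  0.337] turn [-0.001 -0.001  0.004]
```

View pics/w1.png

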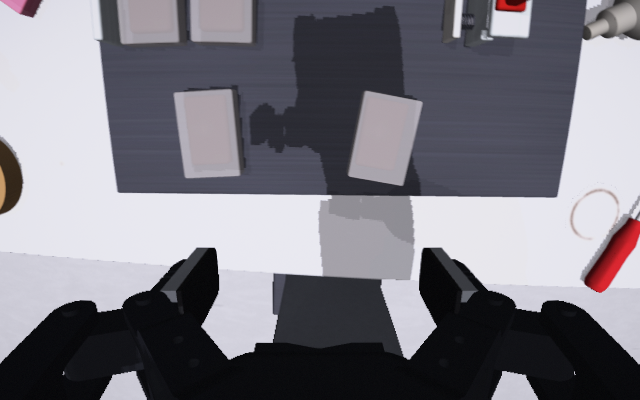

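The wrist view shows the loose blocks clearly. A has corners (175,92), (236,87), (242,176) and (185,178), and B has (366,91), (421,101), (403,185) and (348,177). The deck front corners are (118,192) and (557,197), and the inner fingertips are at (217,248) and (420,248).

```bash
python3 - <<'E'
from h import *
import go
st=read_state();d=get_image("wrist");c=cam(d,st)
ct=(c[0],c[1],c[2],c[3],d["T_tool_cam"])
for z in (0,7,14,20): print(z,proj(ct,[[11,-42.5,z],[11,42.5,z]]).round(0).tolist())
f=back(c,[[118,192],[557,197]],40);print("front",[go.w2sh(p).round(1) for p in f],np.degrees(np.arctan2(f[0][0]-f[1][0],f[0][1]-f[1][1])))
for n,k in dict(A=[[175,92],[236,87],[242,176],[185,178]],B=[[366,91],[421,101],[403,185],[348,177]]).items():
    s=np.array([go.w2sh(p) for p in back(c,k,60)]);v=(s[0]+s[1]-s[2]-s[3])/2;u=(s[0]+s[3]-s[1]-s[2])/2
    print(n,s.mean(0).round(1),np.linalg.norm(v).round(1),np.linalg.norm(u).round(1),np.degrees([np.arctan2(v[1],v[0]),np.arctan2(-u[0],u[1])]).round(1))
go.need(-54,116,120)
E
```

```text
0 [[215.0, 243.0], [421.0, 243.0]]
7 [[220.0, 237.0], [416.0, 237.0]]
14 [[224.0, 231.0], [412.0, 231.0]]
20 [[227.0, 227.0], [409.0, 227.0]]
front [array([-112.2,  207.1]), array([-114.4, -220.9])] -2.743279958231221
A [-56.  106.4] 74.0 51.3 [1.4 3.1]
B [-59.7 -42.7] 73.0 48.0 [-9.2 -8.5]
t 2.0167 shelf [-99.1  10.4] [455.7  47.8 221. ] F [-0.1 -0.3 -0.6] w 85.5
shift [ 0.151 -0.352  0.337] turn [ 0.    -0.     0.002]
```

The open fingers' tips sit about 1 mm ahead of the TCP (14 mm is the closed value). I'll push B first, using the half-closed fingers as a two-point pusher, because that clears room for A.

```bash
python3 go.py -122 -33 75
```

```text
t 2.0167 shelf [-99.1  10.4] [455.7  47.8 221. ] F [-0.1 -0.3 -0.6] w 85.5
shift [-0.077  0.144  0.487] turn [ 0.    -0.     0.002]
```

Request:
move_arm(
  rows="-0.077 0.144 0.1 0 0 0 0.6;-0.077 0.144 0.2 0 0 0 0.6;-0.077 0.144 0.3 0 0 0 0.6;-0.077 0.144 0.38 0 0 0 0.6;-0.077 0.144 0.44 0 0 0 0.6;-0.077 0.144 0.48 0 0 0 0.6;-0.077 0.144 0.487 0 0 0 0.6;-0.077 0.144 0.487 0 0 0 0.6;-0.077 0.144 0.487 0 0 0 0.6",
)

```text
clock: 2.77
eef_pos: [434.4, 1.9, 75.8]
tool_rot: [3.141, -0.001, 0.051]
force: [-0.0, -0.3, 0.9]
width: 16.8
gripper_force: 0.0
```

```bash
python3 - <<'E'
from h import *
import go
go.need(-122,-33,59)
st=read_state();d=get_image("wrist");cv2.imwrite("pics/w2.png",d["img"][:,:,::-1])
E
```

```text
t 2.7667 shelf [-122.8  -34.4] [434.4   1.9  75.8] F [-0.  -0.3  0.9] w 16.8
shift [ 0.003 -0.005  0.056] turn [ 0.    -0.    -0.001]
```

View pics/w2.png

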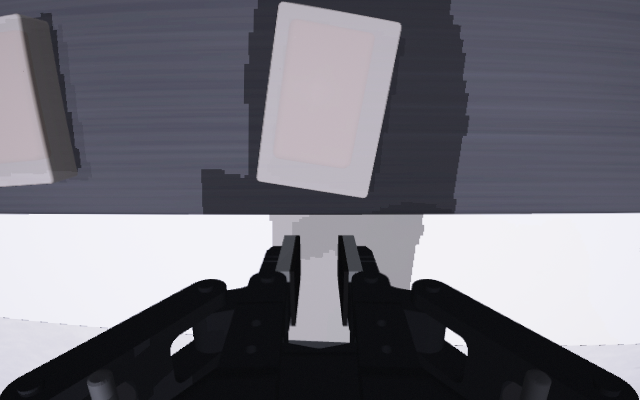

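B is well centred ahead of the fingers: its front edge runs (258,181)–(367,197) and the tool centre is at x≈319. I'll descend and push.

Request:
move_arm(
  rows="0 0 0.03 0 0 0 0.6;0 0 0.055 0 0 0 0.6;0.015 0 0.055 0 0 0 0.6;0.03 0 0.055 0 0 0 0.6;0.045 0 0.055 0 0 0 0.6;0.06 0 0.055 0 0 0 0.6;0.075 0 0.055 0 0 0 0.6;0.09 0 0.055 0 0 0 0.6;0.105 0 0.055 0 0 0 0.6;0.12 0 0.055 0 0 0 0.6;0.135 0 0.055 0 0 0 0.6;0.15 0 0.055 0 0 0 0.6",
)

```text
clock: 3.82
eef_pos: [479.4, 5.7, 58.7]
tool_rot: [3.142, 0.0, 0.054]
force: [-0.7, 0.5, 0.2]
width: 17.1
gripper_force: 0.6
```

Request:
move_arm(
  rows="0.015 0 0 0 0 0 0.6;0.03 0 0 0 0 0 0.6;0.045 0 0 0 0 0 0.6;0.06 0 0 0 0 0 0.6;0.075 0 0 0 0 0 0.6;0.09 0 0 0 0 0 0.6;0.105 0 0 0 0 0 0.6;0.12 0 0 0 0 0 0.6;0.135 0 0 0 0 0 0.6;0.15 0 0 0 0 0 0.6;0.165 0 0 0 0 0 0.6;0.18 0 0 0 0 0 0.6",
)

```text
clock: 4.82
eef_pos: [533.4, 8.6, 58.7]
tool_rot: [-3.142, -0.0, 0.054]
force: [-0.8, -0.4, -1.0]
width: 17.0
gripper_force: 0.3
```

```bash
python3 - <<'E'
from h import *
import go
go.need(14,-33,59)
st=read_state();d=get_image("wrist");cv2.imwrite("pics/w3.png",d["img"][:,:,::-1])
E
```

```text
t 4.8167 shelf [-23.6 -32.9] [533.4   8.6  58.7] F [-0.8 -0.4 -1. ] w 17.0
shift [ 0.125  0.    -0.001] turn [-0. -0.  0.]
```

View pics/w3.png

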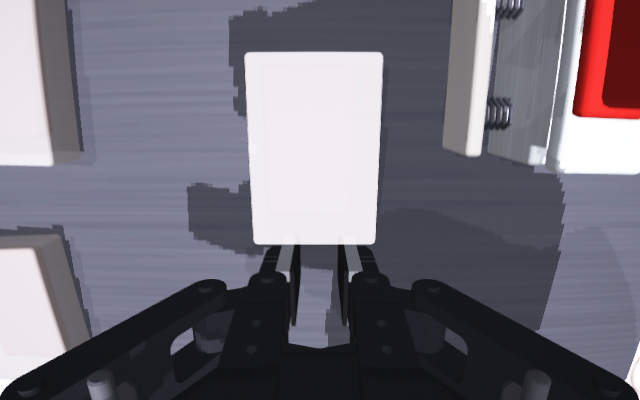

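B is square with the tool, with its front edge at row 244 and centre column 315, and it is clear of the pad. Continuing toward the fence and slowing near it.

Request:
move_arm(
  rows="0.015 0 0 0 0 0 0.6;0.03 0 0 0 0 0 0.6;0.045 0 0 0 0 0 0.6;0.06 0 0 0 0 0 0.6;0.072 0 0 0 0 0 0.6;0.08 0 0 0 0 0 0.6;0.088 0 0 0 0 0 0.6;0.096 0 0 0 0 0 0.6;0.104 0 0 0 0 0 0.6;0.104 0 0 0 0 0 0.6",
)

```text
clock: 5.7
eef_pos: [564.9, 10.3, 58.8]
tool_rot: [-3.141, -0.001, 0.054]
force: [-0.2, -0.2, -0.7]
width: 16.8
gripper_force: 0.0
```

```bash
python3 - <<'E'
from h import *
import go
go.need(14,-33,59)
st=read_state();d=get_image("wrist");cv2.imwrite("pics/w4.png",d["img"][:,:,::-1]);c=cam(d,st)
print(go.w2sh(back(c,[[310,243]],60)[0]))
t=get_image("top");cv2.imwrite("pics/t4.png",cv2.resize(t["img"][145:250,255:415,::-1],None,fx=5,fy=5,interpolation=cv2.INTER_CUBIC))
E
```

```text
t 5.7 shelf [  8.  -32.8] [564.9  10.3  58.8] F [-0.2 -0.2 -0.7] w 16.8
shift [ 0.02   0.001 -0.001] turn [-0.    -0.001  0.   ]
[ 19.79661752 -29.60386577]
```

View pics/w4.png

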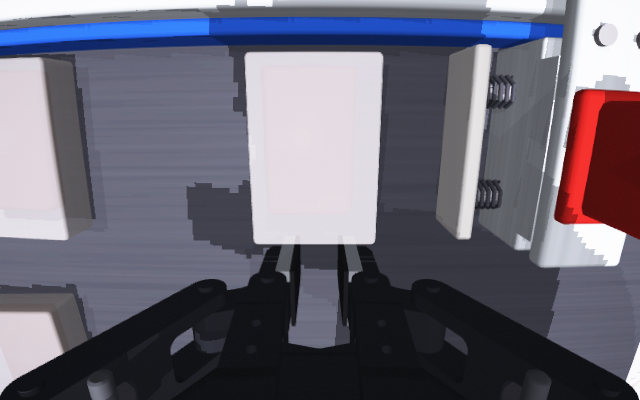

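B is nearly home, with a few mm left to the blue strip at row ~45. I'll creep the last bit while watching the force.

Request:
move_arm(
  rows="0.005 0 0 0 0 0 0.6;0.01 0 0 0 0 0 0.6;0.013 0 0 0 0 0 0.6;0.016 0 0 0 0 0 0.6;0.016 0 0 0 0 0 0.6",
)

```text
clock: 6.22
eef_pos: [569.0, 10.5, 58.7]
tool_rot: [-3.142, -0.0, 0.054]
force: [-0.3, -0.5, 0.9]
width: 16.9
gripper_force: 0.4
```

```bash
python3 go.py 14 -33 59
```

```text
t 6.2167 shelf [ 12.1 -32.9] [569.   10.5  58.7] F [-0.3 -0.5  0.9] w 16.9
shift [ 0.006  0.    -0.001] turn [-0. -0.  0.]
```

Request:
move_arm(
  rows="0.004 0 0 0 0 0 0.6;0.007 0 0 0 0 0 0.6;0.007 0 0 0 0 0 0.6",
)

```text
clock: 6.47
eef_pos: [570.1, 10.5, 58.6]
tool_rot: [3.141, 0.002, 0.054]
force: [-3.6, 0.0, 3.3]
width: 17.1
gripper_force: 1.8
```

```bash
python3 - <<'E'
from h import *
F=[]
for i in range(6):
    F.append(read_state()["force"]); get_image("wrist")
print(np.mean(F,0).round(2),read_state()["eef_pos"])
E
```

```text
[-4.11  0.16  2.24] [570.45909921  10.57385972  58.60825373]
```

The cushion is in contact at about 4 N. I'll back off and straddle A with the fingers open.

Request:
move_arm(
  rows="-0.03 0 0 0 0 0 0.6;-0.08 0 -0.02 0 0 0 0.6;-0.1 0 -0.1 0 0 0 0.2;-0.15 -0.1 -0.15 0 0 0 -0.4;-0.2 -0.22 -0.15 0 0 0 -1;-0.227 -0.35 -0.15 0 0 0 -1;-0.227 -0.46 -0.15 0 0 0 -1;-0.227 -0.493 -0.15 0 0 0 -1;-0.227 -0.493 -0.15 0 0 0 -1;-0.227 -0.493 -0.15 0 0 0 -1",
)

```text
clock: 7.6
eef_pos: [496.2, 154.9, 103.9]
tool_rot: [-3.141, -0.002, 0.055]
force: [0.4, 0.5, 0.1]
width: 85.7
gripper_force: 0.0
```

```bash
python3 - <<'E'
from h import *
import go
go.need(-55,115,48)
st=read_state();d=get_image("wrist");cv2.imwrite("pics/w5.png",d["img"][:,:,::-1])
E
```

```text
t 7.6 shelf [-52.9 115.2] [496.2 154.9 103.9] F [0.4 0.5 0.1] w 85.7
shift [-0.007  0.001  0.186] turn [-0.    -0.001  0.001]
```

View pics/w5.png

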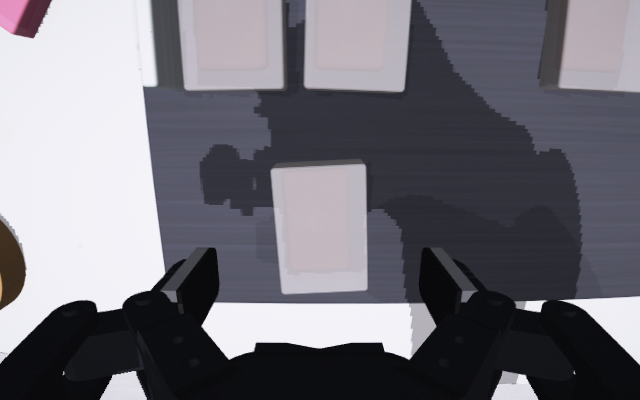

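A lies between the open fingers, with corners (272,170), (366,164), (368,290) and (282,293). I'll compute its position before descending.

```bash
python3 - <<'E'
from h import *
import go
st=read_state();d=get_image("wrist");c=cam(d,st)
for n,k in dict(A=[[272,170],[366,164],[368,290],[282,293]]).items():
    s=np.array([go.w2sh(p) for p in back(c,k,60)]);v=(s[0]+s[1]-s[2]-s[3])/2;u=(s[0]+s[3]-s[1]-s[2])/2
    print(n,s.mean(0).round(1),np.linalg.norm(v).round(1),np.linalg.norm(u).round(1),np.degrees([np.arctan2(v[1],v[0]),np.arctan2(-u[0],u[1])]).round(1))
print([go.w2sh(p).round(1) for p in back(c,[[184,89],[284,90],[304,87],[404,92],[560,88]],60)], [go.w2sh(p).round(1) for p in back(c,[[167,303],[143,88]],40)])
go.need(-55,115,48)
E
```

```text
A [-54.3 111.5] 72.3 49.0 [2.7 2.9]
[array([ 21.1, 179.8]), array([ 20.1, 130.3]), array([ 21.4, 120.5]), array([19.2, 71.4]), array([22.9, -9. ])] [array([-111.7,  213.1]), array([ 23.2, 210.8])]
t 7.7 shelf [-53.4 113. ] [495.9 152.7 103.6] F [-0.4 -0.4 -0.3] w 85.5
shift [-0.006 -0.007  0.185] turn [ 0.001 -0.    -0.001]
```

Request:
move_arm(
  rows="0 0 0.06 0 0 0 -1;0 0 0.12 0 0 0 -1;0 0 0.165 0 0 0 -1;0 0 0.185 0 0 0 -1;0 0.02 0.185 0 0 0 -1;0 0.035 0.185 0 0 0 -1;0 0.05 0.185 0 0 0 -1;0 0.065 0.185 0 0 0 -1;0 0.08 0.185 0 0 0 -1;0 0.095 0.185 0 0 0 -1;0 0.11 0.185 0 0 0 -1;0 0.125 0.185 0 0 0 -1",
)

```text
clock: 8.7
eef_pos: [497.4, 117.2, 48.6]
tool_rot: [-3.141, -0.001, 0.054]
force: [0.3, 1.6, 1.0]
width: 85.4
gripper_force: 0.7
```

Request:
move_arm(
  rows="0 0.015 0 0 0 0 -1;0 0.03 0 0 0 0 -1;0 0.045 0 0 0 0 -1;0 0.06 0 0 0 0 -1;0 0.075 0 0 0 0 -1;0 0.09 0 0 0 0 -1;0 0.105 0 0 0 0 -1;0 0.12 0 0 0 0 -1;0 0.135 0 0 0 0 -1;0 0.15 0 0 0 0 -1;0 0.165 0 0 0 0 -1;0 0.18 0 0 0 0 -1",
)

```text
clock: 9.7
eef_pos: [499.9, 62.8, 48.2]
tool_rot: [3.142, 0.0, 0.054]
force: [-0.9, 1.4, 1.1]
width: 85.4
gripper_force: 0.6
```

```bash
python3 - <<'E'
from h import *
import go
go.need(-54,17.5,48)
st=read_state();d=get_image("wrist");cv2.imwrite("pics/w6.png",d["img"][:,:,::-1])
# block rows/cols: bright pixels within scan lines
g=d["img"].astype(int).min(2)
for r in (80,120,160,200,240): 
    e=np.abs(np.diff(g[r])); print(r,[(int(i),int(g[r,i-3]),int(g[r,i+4])) for i in np.where(e>18)[0] if 3<i<635][:24])
E
```

```text
t 9.7 shelf [-54.1  23. ] [499.9  62.8  48.2] F [-0.9  1.4  1.1] w 85.4
shift [0.    0.018 0.001] turn [0. 0. 0.]
80 [(8, 233, 109), (9, 227, 107), (10, 215, 106), (34, 118, 216), (35, 118, 215), (167, 234, 130), (168, 231, 128), (169, 224, 128), (541, 79, 132), (631, 130, 72)]
120 [(220, 132, 79), (601, 79, 131), (602, 78, 130)]
160 [(601, 78, 122)]
200 [(159, 130, 78), (201, 78, 246), (202, 76, 246), (338, 242, 71), (339, 242, 70), (599, 79, 131)]
240 [(157, 134, 80), (205, 77, 242), (206, 76, 242), (337, 242, 68), (338, 242, 69)]
```

Request:
move_arm(
  rows="0 0.01 0 0 0 0 -1;0 0.018 0 0 0 0 -1;0 0.018 0 0 0 0 -1;0 -0.01 0 0 0 0 -1;0 -0.01 -0.07 0 0 0 -1;-0.07 -0.015 -0.15 0 0 0 -0.6;-0.17 -0.03 -0.15 0 0 0 0.2;-0.22 -0.04 -0.15 0 0 0 0.6;-0.22 -0.04 -0.12 0 0 0 0.6;-0.22 -0.04 -0.09 0 0 0 0.6;-0.22 -0.04 -0.09 0 0 0 0.6",
)

```text
clock: 10.67
eef_pos: [433.8, 72.1, 73.8]
tool_rot: [3.141, 0.001, 0.054]
force: [-0.2, -1.3, -0.6]
width: 17.2
gripper_force: 0.0
```

```bash
cat > edges.py <<'E'
from h import *
import go
def blk():
    go.need(-120,35,59)
    st=read_state();d=get_image("wrist");c=cam(d,st)
    m=(d["img"].min(2)>150).astype(np.uint8)
    m=cv2.morphologyEx(m,cv2.MORPH_OPEN,np.ones((5,5)));
    for q in cv2.findContours(m,cv2.RETR_EXTERNAL,cv2.CHAIN_APPROX_SIMPLE)[0]:
        if cv2.contourArea(q)>1500:
            r=cv2.boxPoints(cv2.minAreaRect(q));w=[go.w2sh(p).round(0).tolist() for p in back(c,r,60)]
            print(cv2.contourArea(q),r.round(0).tolist(),w)
    return d
if __name__=="__main__": blk()
E
python3 edges.py
```

```text
t 10.6667 shelf [-119.6   35.8] [433.8  72.1  73.8] F [-0.2 -1.3 -0.6] w 17.2
shift [-0.001  0.003  0.049] turn [0.    0.    0.001]
58841.5 [[-0.0, 392.0], [0.0, 219.0], [639.0, 220.0], [639.0, 393.0]] [[-212.0, 224.0], [-104.0, 188.0], [-104.0, -118.0], [-212.0, -154.0]]
21312.0 [[259.0, 16.0], [383.0, 16.0], [383.0, 196.0], [259.0, 196.0]] [[-20.0, 59.0], [-20.0, 11.0], [-92.0, 7.0], [-92.0, 62.0]]
```

Request:
move_arm(
  rows="0 0 0.03 0 0 0 0.6;0 0.002 0.049 0 0 0 0.6;0.02 0.002 0.049 0 0 0 0.6;0.04 0.002 0.049 0 0 0 0.6;0.055 0.002 0.049 0 0 0 0.6;0.07 0.002 0.049 0 0 0 0.6;0.085 0.002 0.049 0 0 0 0.6;0.1 0.002 0.049 0 0 0 0.6;0.115 0.002 0.049 0 0 0 0.6;0.13 0.002 0.049 0 0 0 0.6;0.145 0.002 0.049 0 0 0 0.6;0.16 0.002 0.049 0 0 0 0.6",
)

```text
clock: 11.72
eef_pos: [481.6, 73.7, 60.6]
tool_rot: [3.141, 0.0, 0.054]
force: [-0.6, 0.2, 1.3]
width: 17.1
gripper_force: 0.7
```

Request:
move_arm(
  rows="0.015 0 0 0 0 0 0.6;0.03 0 0 0 0 0 0.6;0.045 0 0 0 0 0 0.6;0.06 0 0 0 0 0 0.6;0.075 0 0 0 0 0 0.6;0.09 0 0 0 0 0 0.6;0.105 0 0 0 0 0 0.6;0.12 0 0 0 0 0 0.6;0.135 0 0 0 0 0 0.6;0.15 0 0 0 0 0 0.6;0.165 0 0 0 0 0 0.6;0.18 0 0 0 0 0 0.6",
)

```text
clock: 12.72
eef_pos: [535.7, 76.6, 60.5]
tool_rot: [3.142, 0.0, 0.054]
force: [-1.2, 0.3, 1.4]
width: 16.8
gripper_force: 0.8
```

```bash
python3 edges.py
```

```text
t 12.7167 shelf [-17.6  34.9] [535.7  76.6  60.5] F [-1.2  0.3  1.4] w 16.8
shift [-0.341 -0.001  0.005] turn [0. 0. 0.]
24117.5 [[251.0, 53.0], [386.0, 53.0], [386.0, 242.0], [251.0, 242.0]] [[67.0, 59.0], [67.0, 10.0], [-6.0, 7.0], [-6.0, 62.0]]
21309.0 [[423.0, 169.0], [436.0, -9.0], [567.0, 0.0], [554.0, 178.0]] [[24.0, -6.0], [88.0, -6.0], [87.0, -56.0], [21.0, -61.0]]
22323.0 [[83.0, 0.0], [215.0, -4.0], [221.0, 178.0], [88.0, 182.0]] [[87.0, 120.0], [86.0, 71.0], [21.0, 73.0], [19.0, 128.0]]
11005.0 [[-0.0, 0.0], [76.0, 0.0], [76.0, 177.0], [0.0, 177.0]] [[90.0, 154.0], [87.0, 123.0], [21.0, 133.0], [22.0, 168.0]]
```

Request:
move_arm(
  rows="0.015 0 0 0 0 0 0.6;0.03 0 0 0 0 0 0.6;0.045 0 0 0 0 0 0.6;0.06 0 0 0 0 0 0.6;0.072 0 0 0 0 0 0.6;0.08 0 0 0 0 0 0.6;0.086 0 0 0 0 0 0.6;0.092 0 0 0 0 0 0.6;0.096 0 0 0 0 0 0.6;0.1 0 0 0 0 0 0.6;0.103 0 0 0 0 0 0.6;0.103 0 0 0 0 0 0.6",
)

```text
clock: 13.77
eef_pos: [566.3, 78.3, 60.5]
tool_rot: [-3.142, -0.0, 0.054]
force: [-0.7, 0.6, -0.3]
width: 17.1
gripper_force: 0.3
```

```bash
cat > f.py <<'E'
from h import *
import go
F=[]
for i in range(6):
    F.append(read_state()["force"]); get_image("top")
print(np.mean(F,0).round(2));go.need(13.5,35,59)
E
python3 f.py
```

```text
[-0.36 -0.07 -0.1 ]
t 14.0667 shelf [12.9 35. ] [566.2  78.3  60.5] F [-0.9  0.9 -0.1] w 17.3
shift [ 0.002 -0.     0.005] turn [-0. -0.  0.]
```

Request:
move_arm(
  rows="0.003 0 0 0 0 0 0.6;0.006 0 0 0 0 0 0.6;0.006 0 0 0 0 0 0.6",
)

```text
clock: 14.32
eef_pos: [566.8, 78.3, 60.5]
tool_rot: [3.141, 0.002, 0.054]
force: [-5.4, -0.0, 2.8]
width: 17.1
gripper_force: 2.4
```

```bash
python3 f.py
```

```text
[-5.58  0.26  3.9 ]
t 14.6167 shelf [13.4 34.9] [566.8  78.3  60.5] F [-5.6  0.2  4.1] w 17.3
shift [ 0.    -0.     0.005] turn [0.    0.001 0.   ]
```

A is seated too. I'll gently seat specimens 2 and 1 against the fence the same way, since they stand about 3 mm off it.

Request:
move_arm(
  rows="-0.03 0 0 0 0 0 0.6;-0.055 -0.05 0 0 0 0 0.6;-0.055 -0.12 0 0 0 0 0.6;-0.055 -0.18 0 0 0 0 0.6;-0.055 -0.203 0 0 0 0 0.6;-0.04 -0.203 0 0 0 0 0.6;-0.025 -0.203 0 0 0 0 0.6;-0.015 -0.203 0 0 0 0 0.6;-0.01 -0.203 0 0 0 0 0.6;-0.006 -0.203 0 0 0 0 0.6;-0.003 -0.203 0 0 0 0 0.6;-0.003 -0.203 0 0 0 0 0.6",
)

```text
clock: 15.62
eef_pos: [563.2, 137.7, 60.3]
tool_rot: [3.14, 0.002, 0.052]
force: [-1.9, -1.2, 1.1]
width: 17.3
gripper_force: 1.1
```

```bash
python3 f.py
```

```text
[-2.23 -1.27  0.12]
t 15.9167 shelf [13.1 95.6] [563.2 138.8  60.3] F [-3.  -2.6 -0.2] w 16.9
shift [0.001 0.202 0.004] turn [0.    0.001 0.   ]
```

Request:
move_arm(
  rows="-0.03 0 0 0 0 0 0.6;-0.055 -0.05 0 0 0 0 0.6;-0.055 -0.12 0 0 0 0 0.6;-0.055 -0.18 0 0 0 0 0.6;-0.055 -0.203 0 0 0 0 0.6;-0.04 -0.203 0 0 0 0 0.6;-0.025 -0.203 0 0 0 0 0.6;-0.015 -0.203 0 0 0 0 0.6;-0.01 -0.203 0 0 0 0 0.6;-0.005 -0.203 0 0 0 0 0.6;0 -0.203 0 0 0 0 0.6;0 -0.203 0 0 0 0 0.6",
)

```text
clock: 16.92
eef_pos: [560.2, 198.7, 60.3]
tool_rot: [3.14, 0.001, 0.052]
force: [-1.9, -2.1, 0.1]
width: 17.2
gripper_force: 0.7
```

```bash
python3 f.py
```

```text
[-1.94 -1.41 -0.35]
t 17.2167 shelf [ 13.2 156.5] [560.1 199.7  60.3] F [-2.2 -0.5 -0.9] w 17.0
shift [0.001 0.405 0.005] turn [0.    0.001 0.   ]
```

All four are seated. Next I'll go above the red tab with the gripper open.

Request:
move_arm(
  rows="-0.04 0 0 0 0 0 0.6;-0.05 0 -0.08 0 0 0 0.6;-0.05 0 -0.2 0 0 0 0;-0.05 0.05 -0.3 0 0 0 -1;-0.05 0.15 -0.38 0 0 0 -1;0 0.28 -0.38 0 0 0 -1;0.05 0.41 -0.38 0 0 0 -1;0.1 0.54 -0.38 0 0 0 -1;0.146 0.67 -0.38 0 0 0 -1;0.146 0.79 -0.38 0 0 0 -1;0.146 0.88 -0.38 0 0 0 -1;0.146 0.908 -0.38 0 0 0 -1",
)

```text
clock: 18.22
eef_pos: [619.6, -77.0, 174.5]
tool_rot: [3.137, -0.002, 0.046]
force: [0.1, -0.7, -0.5]
width: 85.6
gripper_force: 0.0
```

```bash
python3 - <<'E'
from h import *
import go
get_image("wrist");get_image("wrist");get_image("wrist")
st=read_state();d=get_image("wrist");cv2.imwrite("pics/w7.png",d["img"][:,:,::-1]);c=cam(d,st)
h=cv2.cvtColor(d["img"],cv2.COLOR_RGB2HSV);m=cv2.inRange(h,(0,150,60),(8,255,255))|cv2.inRange(h,(172,150,60),(180,255,255))
for q in cv2.findContours(m,cv2.RETR_EXTERNAL,cv2.CHAIN_APPROX_SIMPLE)[0]:
    if cv2.contourArea(q)>300:
        x,y,w,hh=cv2.boundingRect(q);print((x,y,w,hh),[go.w2sh(p).round(1).tolist() for p in back(c,[[x,y],[x+w,y+hh]],129)])
# bright top face of the tab?
mm=m>0;v=d["img"][...,0][mm];print(np.percentile(v,[5,25,50,75,95]))
go.need(57,-116,117)
t=get_image("top");cv2.imwrite("pics/t7.png",cv2.resize(t["img"][145:250,255:415,::-1],None,fx=5,fy=5,interpolation=cv2.INTER_CUBIC))
E
```

```text
(492, 373, 36, 27) [[-41.8, -227.7], [-66.7, -257.9]]
(305, 178, 33, 76) [[86.9, -108.1], [43.5, -126.1]]
[ 72. 110. 123. 142. 217.]
t 18.4167 shelf [  58.1 -113.3] [619.3 -67.4 174.8] F [-0.2 -0.5  0.5] w 85.4
shift [-0.004  0.009  0.193] turn [-0.001 -0.001  0.001]
```

Request:
move_arm(
  rows="0 0.009 0.06 0 0 0 -1;0 0.009 0.12 0 0 0 -1;0 0.009 0.17 0 0 0 -1;0 0.009 0.19 0 0 0 -1;0 0.009 0.19 0 0 0 -0.4;0 0.009 0.19 0 0 0 0.1;0 0.009 0.19 0 0 0 0.4;0 0.009 0.19 0 0 0 0.6;0 0.009 0.19 0 0 0 0.7;0 0.009 0.19 0 0 0 1;0 0.009 0.19 0 0 0 1;0 0.009 0.19 0 0 0 1",
)

```text
clock: 19.47
eef_pos: [619.4, -71.9, 118.4]
tool_rot: [-3.141, -0.001, 0.054]
force: [-1.1, 1.5, 5.8]
width: 10.8
gripper_force: 60.3
```

```bash
python3 f.py; python3 -c "
from h import *;print(read_state()['gripper_force'])"
```

```text
[-1.1   1.33  5.93]
t 19.7667 shelf [  58.  -117.9] [619.4 -72.  118.5] F [-0.5  0.9  6.1] w 10.9
shift [-0.148 -0.51   0.198] turn [-0.    -0.001  0.   ]
60.370686650276184
```

The tab is pinched (10.8 mm, 60 N). Sliding the follower toward the end stop.

Request:
move_arm(
  rows="0 -0.012 0 0 0 0 1;0 -0.024 0 0 0 0 1;0 -0.036 0 0 0 0 1;0 -0.048 0 0 0 0 1;0 -0.06 0 0 0 0 1;0 -0.072 0 0 0 0 1;0 -0.084 0 0 0 0 1;0 -0.096 0 0 0 0 1;0 -0.108 0 0 0 0 1;0 -0.12 0 0 0 0 1;0 -0.132 0 0 0 0 1;0 -0.144 0 0 0 0 1",
)

```text
clock: 20.77
eef_pos: [617.5, -35.4, 118.5]
tool_rot: [3.134, -0.001, 0.05]
force: [-0.2, -9.6, 5.6]
width: 10.9
gripper_force: 60.5
```

Request:
move_arm(
  rows="0 -0.01 0 0 0 0 1;0 -0.02 0 0 0 0 1;0 -0.03 0 0 0 0 1;0 -0.04 0 0 0 0 1;0 -0.05 0 0 0 0 1;0 -0.06 0 0 0 0 1;0 -0.07 0 0 0 0 1;0 -0.08 0 0 0 0 1;0 -0.09 0 0 0 0 1;0 -0.1 0 0 0 0 1;0 -0.1 0 0 0 0 1",
)

```text
clock: 21.68
eef_pos: [615.9, -5.4, 118.5]
tool_rot: [3.134, -0.001, 0.05]
force: [0.7, -9.6, 6.0]
width: 10.7
gripper_force: 60.6
```

```bash
python3 f.py;python3 - <<'E'
from h import *
d=get_image("wrist");cv2.imwrite("pics/w8.png",d["img"][:,:,::-1])
t=get_image("top");a=cv2.resize(t["img"][145:250,255:415,::-1],None,fx=4,fy=4,interpolation=cv2.INTER_CUBIC)
cv2.imwrite("pics/m8.png",cv2.resize(np.vstack([a[:,:640][:240],d["img"][:300,:,::-1]]),None,fx=1.1,fy=1.1))
E
```

```text
[ 0.12 -9.35  6.12]
t 21.9833 shelf [ 58.  -51.3] [615.9  -5.4 118.4] F [ 0.4 -9.6  6.1] w 10.6
shift [-0.149 -0.289  0.196] turn [ 0.004 -0.001 -0.002]
```

Request:
move_arm(
  rows="0 -0.008 0 0 0 0 1;0 -0.016 0 0 0 0 1;0 -0.024 0 0 0 0 1;0 -0.032 0 0 0 0 1;0 -0.04 0 0 0 0 1;0 -0.045 0 0 0 0 1;0 -0.045 0 0 0 0 1",
)

```text
clock: 22.67
eef_pos: [615.2, 7.4, 118.4]
tool_rot: [3.134, -0.001, 0.05]
force: [-0.6, -9.9, 6.3]
width: 11.0
gripper_force: 60.7
```

```bash
python3 f.py;python3 - <<'E'
from h import *
d=get_image("wrist")
t=get_image("top");a=cv2.resize(t["img"][148:208,255:415,::-1],None,fx=4,fy=4,interpolation=cv2.INTER_CUBIC)
cv2.imwrite("pics/m9.png",cv2.resize(np.vstack([a,d["img"][:300,:,::-1]]),None,fx=1.1,fy=1.1))
E
```

```text
[ -0.13 -10.69   6.29]
t 22.9667 shelf [ 58.1 -38.4] [615.2   7.4 118.4] F [ -0.6 -11.2   6.2] w 11.0
shift [-0.15  -0.246  0.196] turn [ 0.005 -0.001 -0.002]
```

View pics/m9.png

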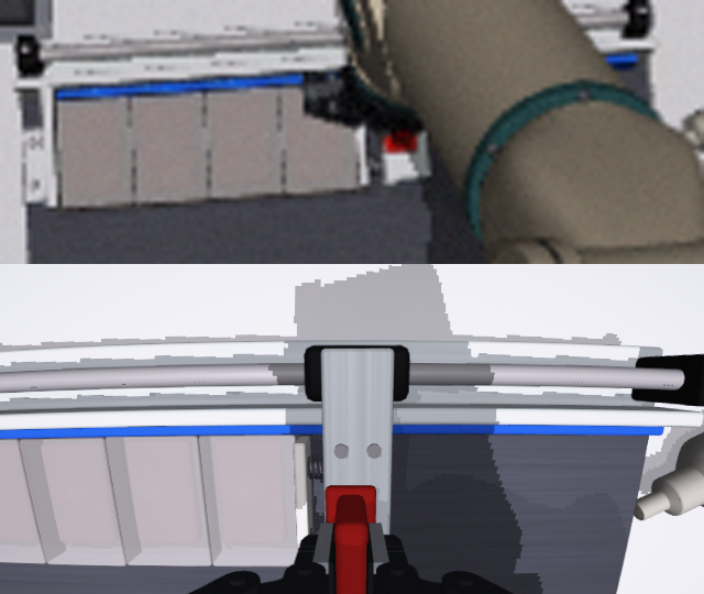

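The composite shows all four in one row between the end stop (top-view x≈55) and the pad (x≈360), flush along the blue strip. The wrist view has the pad at x≈297–308 with its springs visible. Next I'll measure the pad position relative to the tool in the wrist images, before and after small advances.

```bash
cat > pad.py <<'E'
from h import *
import sys
def prof(im):
    g=im[185:192].astype(float).mean((0,2)); return g
def show(n,im):
    g=prof(im);e=np.diff(g);print(n,[(int(i),int(e[i])) for i in range(185,320) if abs(e[i])>12])
if __name__=="__main__":
    show("w8",cv2.imread("pics/w8.png"))
    show("w7",cv2.imread("pics/w7.png"))
    im=get_image("wrist")["img"][:,:,::-1]; cv2.imwrite("pics/%s.png"%sys.argv[1],im); show("now",im)
E
python3 pad.py w10
```

```text
w8 [(262, -14), (264, 14), (271, -15), (272, -34), (273, -41), (274, -34), (277, 29), (278, -20), (281, 19), (286, 16), (287, -22), (290, 30), (291, -25), (293, 55), (294, 34), (295, 17)]
w7 [(237, -30), (238, -49), (239, -26), (244, 16), (275, 80), (276, 63), (283, -55), (284, -80), (285, -17), (287, -21), (288, 20), (303, -22), (304, -20), (311, -14)]
now [(193, 12), (266, -28), (268, 20), (275, -14), (276, -18), (277, -57), (278, -39), (279, -13), (281, 25), (282, -12), (287, -19), (290, 27), (291, -21), (293, 62), (294, 27), (295, 16)]
```

Request:
move_arm(
  rows="0 -0.005 0 0 0 0 1;0 -0.01 0 0 0 0 1;0 -0.01 0 0 0 0 1",
)

```text
clock: 23.37
eef_pos: [615.1, 9.9, 118.4]
tool_rot: [3.133, -0.001, 0.05]
force: [-0.4, -11.7, 5.3]
width: 11.3
gripper_force: 60.7
```

```bash
python3 f.py; python3 pad.py w11
```

```text
[ -0.17 -11.69   6.56]
t 23.6667 shelf [ 58.1 -35.9] [615.1   9.9 118.5] F [  0.2 -11.5   6.6] w 10.8
shift [-0.15  -0.238  0.196] turn [ 0.005 -0.001 -0.002]
w8 [(262, -14), (264, 14), (271, -15), (272, -34), (273, -41), (274, -34), (277, 29), (278, -20), (281, 19), (286, 16), (287, -22), (290, 30), (291, -25), (293, 55), (294, 34), (295, 17)]
w7 [(237, -30), (238, -49), (239, -26), (244, 16), (275, 80), (276, 63), (283, -55), (284, -80), (285, -17), (287, -21), (288, 20), (303, -22), (304, -20), (311, -14)]
now [(185, -29), (187, 26), (196, 12), (270, -33), (272, 20), (279, -13), (280, -15), (281, -59), (282, -40), (283, -14), (285, 29), (286, -14), (289, 22), (291, -24), (293, 62), (294, 27), (295, 15)]
```

The pad edge moved 4 px for 2.5 mm of advance, and the force rose about 0.4 N/mm. The row is therefore solid and the pad is roughly 5–6 mm in. I'll advance slightly more, then relax the arm's preload before opening.

Request:
move_arm(
  rows="0 -0.003 0 0 0 0 1;0 -0.006 0 0 0 0 1;0 -0.006 0 0 0 0 1;0 0 0 0 0 0 1;0 0.008 0 0 0 0 1;0 0.014 0 0 0 0 1;0 0.014 0 0 0 0 1",
)

```text
clock: 24.3
eef_pos: [615.0, 11.0, 118.4]
tool_rot: [3.14, -0.001, 0.052]
force: [-0.8, -1.9, 6.3]
width: 10.6
gripper_force: 60.5
```

```bash
python3 f.py; python3 pad.py w12 | tail -1
```

```text
[-0.84 -2.77  6.25]
t 24.6 shelf [ 58.1 -34.8] [615.   11.  118.5] F [-0.1 -2.2  6.9] w 11.0
shift [-0.149 -0.233  0.197] turn [ 0.001 -0.001 -0.   ]
now [(187, -13), (188, -30), (190, 22), (199, 14), (273, -29), (275, 19), (282, -14), (283, -21), (284, -56), (285, -41), (288, 28), (289, -26), (292, 32), (293, 24), (294, 34), (295, 19), (296, 12)]
```

Request:
move_arm(
  rows="0 0 0 0 0 0 0.4;0 0 0 0 0 0 0;0 0 0 0 0 0 -0.5;0 0 0 0 0 0 -0.8;0 0 -0.05 0 0 0 -0.8;0 0 -0.13 0 0 0 -0.8;0 0 -0.22 0 0 0 -0.8;0 0 -0.3 0 0 0 -0.8;-0.1 0 -0.4 0 0 0 -0.8;-0.22 0 -0.4 0 0 0 -0.8;-0.3 0 -0.4 0 0 0 -0.8;-0.3 0 -0.4 0 0 0 -0.8",
)

```text
clock: 25.65
eef_pos: [519.1, 7.7, 237.8]
tool_rot: [3.14, 0.005, 0.054]
force: [-0.3, 0.8, -0.4]
width: 76.9
gripper_force: 0.0
```

```bash
python3 - <<'E'
from h import *
import go
for i in range(4): get_image("wrist")
st=read_state();d=get_image("wrist");go.need(0,0,200)
cv2.imwrite("pics/w13.png",d["img"][:,:,::-1])
t=get_image("top");cv2.imwrite("pics/t13.png",t["img"][:,:,::-1])
a=cv2.resize(t["img"][148:208,255:415,::-1],None,fx=4,fy=4,interpolation=cv2.INTER_CUBIC)
cv2.imwrite("pics/m13.png",cv2.resize(np.vstack([a,d["img"][:300,:,::-1]]),None,fx=1.1,fy=1.1))
np.save("s13.npy",np.r_[st["eef_pos"],st["tool_rot"]])
E
```

```text
t 25.9 shelf [-31.1 -32.8] [525.8   8.3 237.4] F [ 0.5 -0.3  0.1] w 76.9
shift [ 0.104 -0.109  0.125] turn [-0.    -0.001  0.   ]
```

View pics/m13.png

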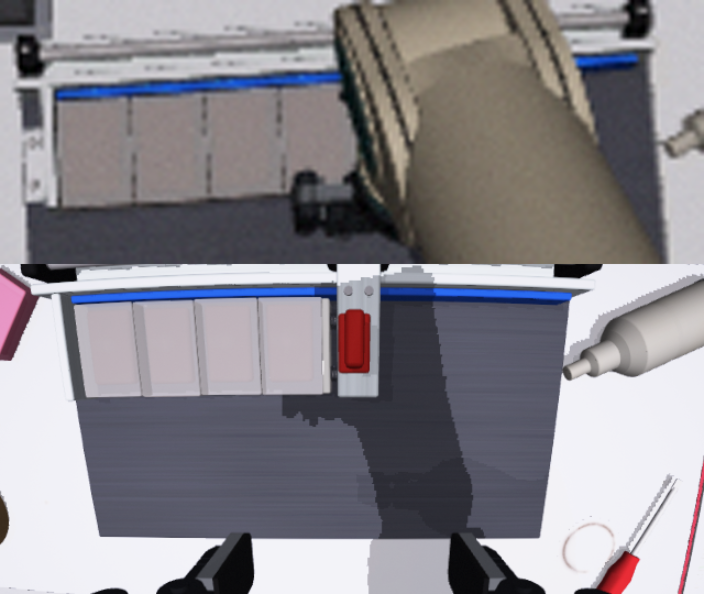

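The row is closed and square: four touching blocks run from x≈75 to 322 in the wrist view, flush at front and back, with the pad at 322–331 and the tab at 340–370. One last numeric check on the pad compression before handing in.

```bash
python3 - <<'E'
from h import *
import go
a=np.load("s13.npy");st=dict(eef_pos=a[:3],tool_rot=a[3:]);d=get_image("wrist");c=cam(d,st)
im=cv2.imread("pics/w13.png").astype(int)
for r in (60,75,90): print(r,[(u,im[r,u].tolist()) for u in range(286,342,2)])
for n,uv,z in (("padface",[[292.5,78]],69),("padback",[[301,78]],69),("tabL top",[[313,60]],129),("tabR top",[[331,60]],129),("stop in",[[68,110]],74),("s1 left",[[68,60],[77,118]],60),("row right",[[292,60],[294,117]],60)):
    print(n,[go.w2sh(p).round(1).tolist() for p in back(c,uv,z)])
E
```

```text
60 [(286, [190, 181, 186]), (288, [189, 180, 185]), (290, [190, 180, 185]), (292, [174, 168, 172]), (294, [192, 190, 194]), (296, [197, 194, 199]), (298, [185, 183, 186]), (300, [79, 77, 78]), (302, [52, 43, 43]), (304, [50, 42, 42]), (306, [92, 84, 82]), (308, [27, 26, 119]), (310, [26, 28, 149]), (312, [27, 27, 150]), (314, [16, 17, 111]), (316, [21, 22, 133]), (318, [25, 25, 147]), (320, [24, 25, 148]), (322, [25, 27, 150]), (324, [25, 27, 150]), (326, [25, 27, 150]), (328, [21, 22, 132]), (330, [13, 13, 98]), (332, [23, 25, 133]), (334, [23, 23, 127]), (336, [87, 82, 114]), (338, [166, 158, 154]), (340, [169, 160, 155])]
75 [(286, [191, 182, 187]), (288, [191, 181, 186]), (290, [190, 181, 186]), (292, [166, 158, 164]), (294, [189, 187, 191]), (296, [196, 193, 197]), (298, [181, 180, 184]), (300, [89, 87, 90]), (302, [54, 46, 46]), (304, [55, 47, 47]), (306, [84, 77, 75]), (308, [25, 25, 117]), (310, [25, 26, 148]), (312, [25, 26, 149]), (314, [16, 17, 112]), (316, [23, 24, 136]), (318, [25, 27, 148]), (320, [27, 28, 151]), (322, [25, 27, 149]), (324, [25, 26, 147]), (326, [24, 25
[... 304 characters left out ...]
195, 198]), (298, [186, 184, 187]), (300, [99, 97, 100]), (302, [56, 48, 48]), (304, [54, 46, 45]), (306, [70, 63, 61]), (308, [38, 38, 123]), (310, [26, 28, 148]), (312, [26, 27, 150]), (314, [14, 16, 97]), (316, [19, 19, 120]), (318, [22, 23, 130]), (320, [21, 22, 129]), (322, [20, 21, 128]), (324, [20, 20, 127]), (326, [19, 20, 127]), (328, [18, 18, 116]), (330, [15, 16, 94]), (332, [22, 23, 131]), (334, [20, 21, 122]), (336, [165, 157, 154]), (338, [168, 159, 155]), (340, [170, 163, 158])]
padface [[57.2, -11.0]]
padback [[57.2, -18.1]]
tabL top [[64.1, -29.2]]
tabR top [[64.1, -41.1]]
stop in [[34.1, 186.1]]
s1 left [[77.6, 189.8], [26.6, 188.8]]
row right [[72.7, -10.2], [24.8, -11.1]]
```

```bash
python3 -c "
from cell import *
print(finish_job())"
```

```text
the job is handed in; nothing more can be done
None
```

I handed the job in at about 26 s. All four specimens stand in one tight, square row against the fence and end stop, and my measurements put the pad springs roughly 6.5–8 mm in of 14 mm. I also pushed specimens 1 and 2 gently back against the fence, since they stood about 3 mm off it. The gripper is clear of everything.

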